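# Square a tube block up to the fence of a cold plate

### The arm

A 7-joint arm with a two-finger parallel gripper is mounted at the origin on the work surface. World frame = base frame: x ahead of the robot, y to its left, z up, the work surface at z = 0. Lengths are in m, angles in rad, forces in N, time in s.
With the tool pointing down it reaches from about 0.35 to 0.9 m from the base axis. Payload 7.2 kg.
Tool frame: the origin (TCP) lies midway between the tips of the shut fingers; the grasp point (between the pads) lies 19 mm behind it (bot.grip_point_offset is the distance from the TCP to the grasp point, in m); z points along the fingers, y is the direction in which the jaws open and shut (so a half turn about z gives the same grasp; the last joint's range is limited). The gripper opens to 85 mm and grips with 20 to 120 N. Pads are 22 mm wide; open, the fingers measure 114 mm over their backs; the gripper's body (76 mm by 85 mm) begins 54 mm behind the grasp point. The pads swing forward as they close: fully open they stand 13 mm farther back than shut.
Start: joints at [1.063, 0.411, -0.013, 1.596, 0.006, 1.134, -0.082], TCP at [0.266, -0.566, 0.231] pointing down, gripper open.
Joint ranges: [-2.95, 2.95], [-0.29, 1.99], [-1.47, 1.44], [0.14, 2.54], [-1.03, 4.17], [0.13, 1.85], [-2.86, 2.86]. Speed limits (rad/s): [2.39, 2.39, 3.01, 3.01, 3.14, 3.14, 3.14].

### API

Orientations are given as a unit quaternion [x, y, z, w].
In Python, from bench import bot, get_image, camera_params, order gives the robot as it stands. The module is installed in compiled form; this text tells all that it offers.
- The arm moves only by the tool jog_arm, never from a script. Its argument "rows" is a list of rows, each a list of 7 numbers: the turn, a rotation vector about the tool's x, y, z in degrees, then the shift along the tool's x, y, z in m, then the opening, from -1 (shut) to 1 (fully open). In form: [[rx, ry, rz, tx, ty, tz, jaw], ...]. A call has exactly 5 rows; each row is the pose to reach, as a shift and turn from the pose commanded when the call began, along the tool's axes at that moment; what a row does not reach only later rows make up. A row lasts 1/12 s, in which the tool goes at most 41.7 mm and 7.16 degrees, less where a joint would pass 70% of its speed; a pose out of reach is approached as far as the arm can. A call with a gripper value outside its range is refused whole. The fingers move at their own pace and stop on an object; "newtons" is the grip in N (left out, the last holds). Time passes only in rows, so rows that repeat a pose let the fingers close, or fill a call up. It gives the time, the measured TCP pose, the force and the opening at its end, in the units of the state.
- bot.observe(): the state, without advancing time (a new reading comes with each control period).
- get_image(name): name is "scene" or "top" or "wrist"; returns the picture (400x640x3 uint8, red, green, blue); there is no depth.
- camera_params(name): a dict with "K" (3x3 intrinsics, pixels), "R" (3x3) and "t" (3): a world point X has camera coordinates R X + t. Camera axes: x right, y down, z forward; pixel columns grow to the right and rows downward; lengths in m; the calibration is good to about 2 mm. A picture is of the moment at which its call begins: read the wrist's pose just before it. camera_params takes no time and is no camera call; for the wrist camera it gives the pose at the moment of the call.
- order.sign_off(): hands the job in, once; it reports no verdict.
The state is a dict: "time": time; "joint_positions": joint angles; "qd": joint speeds; "joint_torque": joint torques, N m; "position": TCP position; "ee_rot": TCP orientation; "force": force on the tool from outside, world axes, zero at the start; "torque": the same for the moment, N m; "finger_gap": finger opening in m.
Only numpy, scipy, OpenCV 4.12 (cv2) and the standard library are available. Lean on these libraries where they do the work, as an engineer would, in place of code of your own. Each camera call takes 0.05 s, during which the arm holds its last target. There are 200 camera calls.

### The job

Using the fingers only to push, walk the heavy aluminium tube block gently round on the cold plate and up to the fence, until its long back face, the one next to the wells, sits flush along the fence and the block is centred on the sensor head. Have it nearly square before it meets the fence, so that no corner digs into the fence while the block is clearly askew. Do not lift or tip the block, leave everything else where it is, and finish with the hand clear.

Things in the scene. Friction and masses are not known exactly. Their poses are not given: they have to be found in the camera images.
- block: loose aluminium tube block, 90 (x) by 124 (y) by 38 mm, 0.78 to 0.97 kg; 24 empty wells lie nearer its back, its front margin is wider and has a small bore. It slides on a pad 44 x 64 under its middle, its rim 1.5 off the plate. Origin: centre of the underside; x to its back face (45 off), y to its left end (62 off), z up. Starts turned 30 to 70 degrees anticlockwise from square
- block_back_left (a point): the block's back left upright edge, at half its height (45 along its x, 62 along its y, 19 up from its origin)
- block_back_right (a point): the block's back right upright edge, at half its height (45, -62, 19 from its origin)
- cold_plate: bench cold plate, a fixed white box 270 (x) by 360 (y) with a flat aluminium top 45 above the bench; the fence stands along its far side. Origin: centre of its underside on the bench; x points towards the fence, y to the left along the fence, z up
- fence: fixed steel fence on the cold plate, 240 long (y), 14 thick (x), 26 high above the plate's top; a black sensor head 30 wide sits on the middle of its length, up to 42 above the plate. Origin: on the plate's top under the middle of the fence; its flat front face is 7 towards the block (-x)
- fence_middle (a point): point on the front face of the fence, at the middle of its length, level with the plate's top (45 above the bench); axes as the cold plate's: x points into the fence, y left along it. With the block home and centred, the block's origin is 45 in front of this point
- flask_left: lying clear culture flask, about 130 x 80 x 34, orange cap; on the bench left of the cold plate. Bystander. Origin: centre of its underside (mm)
- flask_right: lying clear culture flask like the other, on the bench right of the cold plate. Bystander. Origin: centre of its underside (mm)
- media_bottle: clear bottle 70 in diameter, 130 high, on the bench at the right, beyond the flask. Bystander. Origin: centre of its underside (mm)
- tip_box: grey and clear pipette tip box 80 x 115 x 60, on the bench to the right, near the robot. Bystander. Origin: centre of its underside (mm)
- tube_rack: white tube rack 70 x 200 x 47 with capped tubes standing to 112, on the bench to the left. Bystander. Origin: centre of its underside (mm)
- vial_back: small glass vial, 25 in diameter, 46 high, standing on the cold plate's right end near the fence. Bystander. Origin: centre of its underside (mm)
- vial_front: small glass vial like the other, standing on the cold plate's right front corner. Bystander. Origin: centre of its underside (mm)
- dish: two small round clear culture dishes stuck in one stack, 38 in diameter, 24 high, on the cold plate's left front corner. Bystander. Origin: centre of its underside (mm)
Things that resemble listed ones, but are neither listed nor needed, are in the scene too. What is shaped like the block but turquoise is not meant.

How it is judged:
At the end, for the whole second after the job is handed in: Both back edges of the block within 4 mm of the fence's front face, the block's middle within 15 mm of the middle of the fence along it, the block flat on the plate and at rest, every bystander within 20 mm of where it stood (x of block_back_left in the frame of fence_middle between -0.004 and 0.003 m and x of block_back_right in the frame of fence_middle between -0.004 and 0.003 m and y of block in the frame of fence_middle between -0.015 and 0.015 m and angle between block's own z axis and vertical below 0.06 rad and z of block in the frame of fence_middle between -0.004 and 0.004 m and linear speed of block below 0.01 m/s and angular speed of block below 0.05 rad/s and distance of each of flask_left, flask_right, media_bottle, tip_box, tube_rack, vial_back, vial_front, dish from where it was at the start of the episode below 0.02 m); the robot touches nothing.
It fails at once if the block is lifted (more than 6 mm) or tipped (more than about 6 degrees) (z of block in the frame of fence_middle above 0.006 m or angle between block's own z axis and vertical above 0.11 rad).
It fails at once if a corner of the block presses on the fence while the block is more than about 14 degrees askew (contact force between block and fence above 0.5 N and angle between the x axis of block and the x axis of fence, either way round above 0.25 rad).
It fails at once if the block is pushed or squeezed roughly (over 70 N) (contact force between the fingers and block above 70 N).
It fails at once if the block is pushed with another part of the robot than the fingers (contact force between the arm and block above 2 N).
It fails at once if a bystander is displaced by more than 20 mm or knocked over (distance of any of flask_left, flask_right, media_bottle, tip_box, tube_rack, vial_back, vial_front, dish from where it was at the start of the episode above 0.02 m or angle between any of flask_left, flask_right, media_bottle, tip_box, tube_rack, vial_back, vial_front, dish's own z axis and vertical above 0.3 rad).
It also fails if it takes over 72 s, if anything falls off the work surface, if the arm or the gripper's body presses on something with over 40 N, if the wrist force passes 120 N, or if a joint passes its speed limit or range.

## Working session

There is one attempt and no reset: what is moved stays moved. The work goes in short steps, Python scripts to look and compute and a tool call to move; the robot and the scene stay as the last step left them, time stands still between calls to the robot, and variables do not carry over. Pictures are saved under pics/ and viewed, on a budget of 10 in all, crops included, one or two more only if the job needs it, and the job is handed in when it is done.

Besides the shell and the picture viewer there is one more tool, called after "Emit:" in YAML: its name, and indented under it one key for each argument. jog_arm: Moves the arm, as the interface text tells. Its arguments: {"type":"object","properties":{"rows":{"type":"array"},"newtons":{"type":"number"}},"required":["rows"]}

```bash
mkdir -p pics; python3 - <<'E'
from bench import bot,get_image,camera_params
import cv2,numpy as np
np.set_printoptions(precision=4,suppress=True)
s=bot.observe();print(s['time'],s['position'],s['ee_rot'],s['finger_gap'],s['force'])
for n in("scene","top"):
    cv2.imwrite(f"pics/{n}0.png",get_image(n)[:,:,::-1]);p=camera_params(n);print(n,p['K'],p['R'],p['t'])
E
```

```text
0.0 [ 0.2659 -0.5651  0.2304] [ 0.9759  0.2182 -0.0002 -0.0008] 0.08543076733499763 [-0.558   0.8878 -0.2339]
scene [[372.8783   0.     316.0993]
 [  0.     372.8783 200.1204]
 [  0.       0.       1.    ]] [[ 0.1705  0.9853  0.0065]
 [ 0.7043 -0.1172 -0.7002]
 [-0.6892  0.124  -0.7139]] [-0.0678 -0.2911  1.3256]
top [[395.5623   0.     319.0835]
 [  0.     395.5623 197.8667]
 [  0.       0.       1.    ]] [[-0.0271 -0.9996 -0.0064]
 [-0.9909  0.0277 -0.132 ]
 [ 0.1321  0.0027 -0.9912]] [0.0285 0.5022 1.293 ]
```

View pics/top0.png

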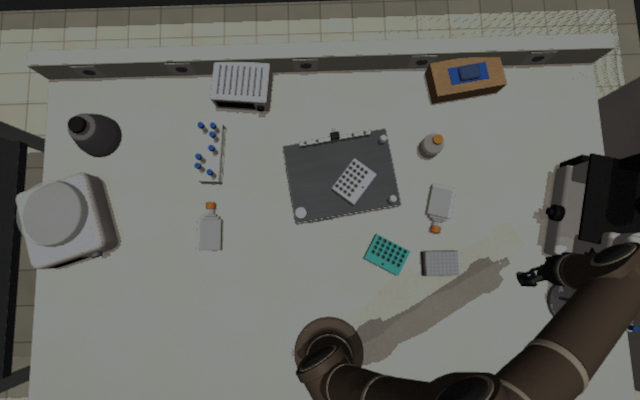

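View pics/scene0.png

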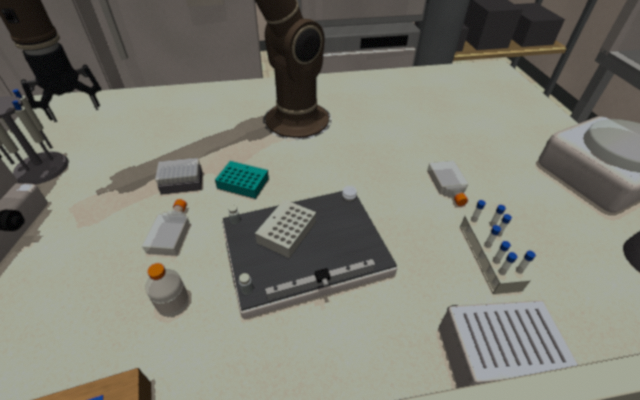

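The block is the pale 24-well block on the plate, at top (354,181) and scene (287,228). The turquoise look-alike at top (387,254) is off the plate and is not meant. The fence is along the plate's far edge, with its black head at top (335,135). I'll confirm this in an enlarged crop.

```bash
python3 - <<'E'
import cv2
im=cv2.imread("pics/top0.png")[120:230,275:410]
cv2.imwrite("pics/top0c.png",cv2.resize(im,None,fx=5.4,fy=5.4,interpolation=cv2.INTER_CUBIC))
E
```

```text
(no output)
```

View pics/top0c.png

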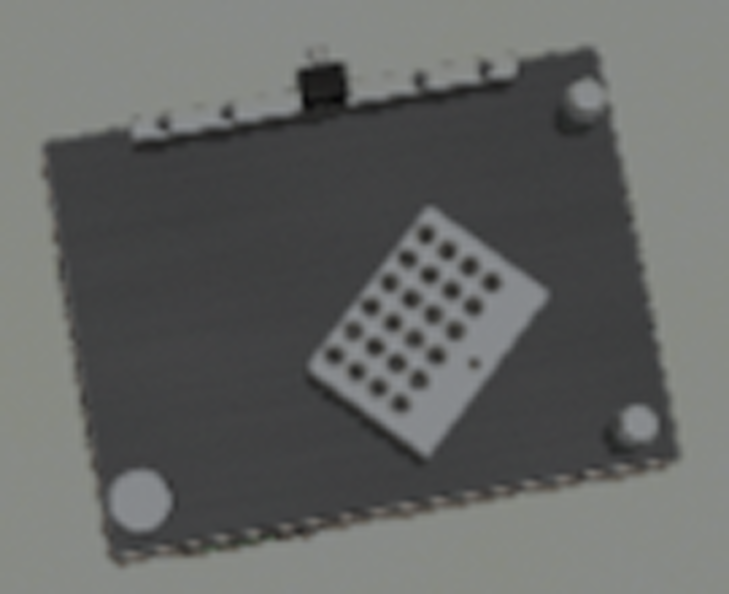

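The crop shows the block's top corners at (430,207), (550,293), (430,458) and (310,365). The wells are towards the upper left, so the back face runs from (430,207) to (310,365), and the front margin with the bore is at the lower right. The plate corners are (45,145), (592,50), (678,458) and (118,560). The vials are at (585,95) and (635,425), and the dish at (140,500).

```bash
cat >h.py <<'E'
from bench import bot,get_image,camera_params
import cv2,numpy as np
from scipy.optimize import least_squares
np.set_printoptions(precision=4,suppress=True)
def proj(n,X,p=None):
    p=p or camera_params(n); c=np.atleast_2d(X)@p['R'].T+p['t']; q=c@p['K'].T; return q[:,:2]/q[:,2:]
def ray(n,uv,z):
    p=camera_params(n); d=p['R'].T@np.linalg.inv(p['K'])@np.array([uv[0],uv[1],1.]); C=-p['R'].T@p['t']; return C+d*(z-C[2])/d[2]
def place(q,L):
    c,s=np.cos(q[2]),np.sin(q[2]); L=np.asarray(L,float); return np.c_[q[0]+c*L[:,0]-s*L[:,1],q[1]+s*L[:,0]+c*L[:,1],L[:,2]]
def fit(n,L,uv,q0,p=None):
    r=least_squares(lambda q:(proj(n,place(q,L),p)-uv).ravel(),q0); return r.x,np.sqrt(np.mean(r.fun**2))
# block top corners BL,BR,FR,FL (z world)
B=[[.045,.062,.083],[.045,-.062,.083],[-.045,-.062,.083],[-.045,.062,.083]]
P=[[.135,.18,.045],[.135,-.18,.045],[-.135,-.18,.045],[-.135,.18,.045]]
def quadfit(n,img,q0,thr=110,p=None):
    """refine block pose from light blob near predicted q0"""
    g=cv2.GaussianBlur(cv2.resize(cv2.cvtColor(img,cv2.COLOR_RGB2GRAY),None,fx=4,fy=4,interpolation=cv2.INTER_CUBIC),(0,0),1.5)
    c=proj(n,[[q0[0],q0[1],.083]],p)[0]
    m=cv2.morphologyEx((g>thr).astype(np.uint8),cv2.MORPH_CLOSE,np.ones((21,21)))
    _,lab,st,cen=cv2.connectedComponentsWithStats(m)
    k=lab[int(c[1]*4+1.5),int(c[0]*4+1.5)]
    cs,_=cv2.findContours((lab==k).astype(np.uint8),cv2.RETR_EXTERNAL,cv2.CHAIN_APPROX_NONE)
    h=cv2.convexHull(cs[0]).astype(np.float32)
    quad=cv2.boxPoints(cv2.minAreaRect(h)); quad=(quad-1.5)/4
    pr=proj(n,place(q0,B),p)
    best=min(((np.roll(quad[::d],i,0)) for d in(1,-1) for i in range(4)),key=lambda w:np.sum((w-pr)**2))
    return (*fit(n,B,best,q0,p),best,st[k,4]/16)
E
python3 - <<'E'
from h import *
f=lambda a:np.array(a)/5.4+[275-.4,120-.4]
pl,e=fit('top',P,f([[45,145],[592,50],[678,458],[118,560]]),[.65,0,0]);print('plate',pl,np.degrees(pl[2]),e)
b,e=fit('top',B,f([[310,365],[430,207],[550,293],[430,458]]),[pl[0],pl[1],pl[2]+.9]);print('block',b,np.degrees(b[2]-pl[2]),e)
im=cv2.imread('pics/top0.png')[:,:,::-1]
r=quadfit('top',im,b);print('auto',r[0],np.degrees(r[0][2]-pl[2]),r[1],r[3]); b=r[0]
inpl=lambda w:np.array([[np.cos(pl[2]),np.sin(pl[2])],[-np.sin(pl[2]),np.cos(pl[2])]])@(np.array(w[:2])-pl[:2])
print('block in plate',inpl(b))
for nm,uv,z in [('head',(322,85),.087),('fence low L',(138,143),.058),('fence low R',(518,80),.058),('vb',(587,97),.091),('vf',(638,423),.091),('dish',(140,498),.069)]:
    w=ray('top',f(uv),z);print(nm,w,inpl(w))
print('scene plate px',proj('scene',place(pl,P)));print('scene block',proj('scene',place(b,B)))
E
```

```text
plate [ 0.5759 -0.0607  0.1519] 8.700833538587084 1.3457508710654527
block [ 0.549  -0.101   0.8995] 42.83459676276954 0.2509483643361696
auto [ 0.5495 -0.0999  0.8957] 42.61708523266881 0.11189634689227065 1015.625
block in plate [-0.032  -0.0348]
head [ 0.7014 -0.0408  0.087 ] [0.1271 0.0006]
fence low L [0.6762 0.0733 0.058 ] [0.1195 0.1172]
fence low R [ 0.7097 -0.164   0.058 ] [ 0.1166 -0.1223]
vb [ 0.6881 -0.2007  0.091 ] [ 0.0897 -0.1554]
vf [ 0.4883 -0.2213  0.091 ] [-0.1108 -0.1455]
dish [0.454  0.0761 0.069 ] [-0.0998  0.1536]
scene plate px [[397.9262 262.9491]
 [238.9818 309.0587]
 [219.5936 215.4338]
 [352.1984 184.9147]]
scene block [[314.9817 211.1416]
 [287.7242 247.2095]
 [254.2341 231.8171]
 [283.3621 198.1822]]
```

Emit:
jog_arm:
  rows:
    - [0,0,0,0.034,-0.0235,0,1]
    - [0,0,0,0.068,-0.047,0,1]
    - [0,0,0,0.102,-0.0705,0,1]
    - [0,0,0,0.136,-0.094,0,1]
    - [0,0,0,0.168,-0.116,0,1]

```text
time: 0.52
position: [0.3693, -0.3868, 0.231]
ee_rot: [0.976, 0.218, -0.0, -0.0]
force: [0.0, -0.3, -0.4]
finger_gap: 0.0853
```

Emit:
jog_arm:
  rows:
    - [0,0,0,0.034,-0.0235,0,1]
    - [0,0,0,0.068,-0.047,0,1]
    - [0,0,0,0.102,-0.0705,0,1]
    - [0,0,0,0.136,-0.094,0,1]
    - [0,0,0,0.168,-0.116,0,1]

```text
time: 0.93
position: [0.4719, -0.2102, 0.2312]
ee_rot: [0.976, 0.218, -0.0, -0.0]
force: [0.4, 0.6, 0.5]
finger_gap: 0.0855
```

Emit:
jog_arm:
  rows:
    - [0,0,-7,0.016,-0.011,0.01,1]
    - [0,0,-14,0.032,-0.022,0.02,1]
    - [0,0,-20,0.047,-0.033,0.03,1]
    - [0,0,-26,0.047,-0.033,0.04,1]
    - [0,0,-26,0.047,-0.033,0.04,1]

```text
time: 1.35
position: [0.499, -0.1611, 0.1892]
ee_rot: [0.9, 0.435, -0.001, -0.001]
force: [-1.1, -0.9, -0.3]
finger_gap: 0.0853
```

```bash
python3 - <<'E'
from h import *
s=bot.observe();print(s['time'],s['position'],s['ee_rot'],s['joint_positions'],s['force'])
p=camera_params('wrist');im=get_image('wrist');cv2.imwrite('pics/w1.png',im[:,:,::-1]);np.savez('w1.npz',**p)
b=np.array([.5495,-.0999,.8957]);print(proj('wrist',place(b,B),p)); print(p['K'][0,0])
pl=[.5759,-.0607,.148]
print(proj('wrist',place(pl,[[.118,.12,.071],[.118,-.12,.071],[.118,.12,.045],[.118,-.12,.045]]),p))
t=get_image('top');cv2.imwrite('pics/top1.png',t[:,:,::-1])
E
```

```text
1.35 [ 0.499  -0.1611  0.1892] [ 0.9002  0.4354 -0.0012 -0.0014] [ 0.484   0.3075 -0.3225  1.8697  0.1143  0.986  -0.5578] [-1.0626 -0.9173 -0.3324]
[[245.1019  39.8813]
 [404.85    40.5321]
 [396.0943 156.3299]
 [252.4071 155.5985]]
288.8854269238477
[[ 308.7745 -245.2223]
 [ 528.3297   34.9004]
 [ 310.5195 -203.4646]
 [ 508.5502   42.3106]]
```

View pics/w1.png

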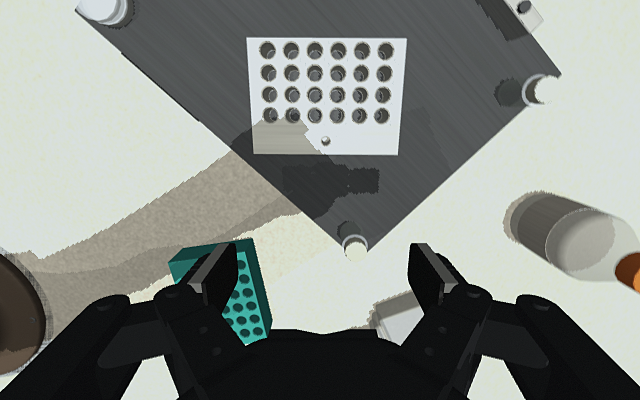

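The wrist view shows the block at corners (247,38), (407,38), (397,155) and (253,154). That is within 2 px of the prediction, and the wells are on the far (back) side. vial_front at (355,245) is behind the hand and clear. I'll descend and shove the block along its own x.

Emit:
jog_arm:
  rows:
    - [0,0,0,0,0,0.035,1]
    - [0,0,0,0,0,0.07,1]
    - [0,0,0,0,0,0.1,1]
    - [0,0,0,0,0,0.125,1]
    - [0,0,0,0,0,0.142,1]

```text
time: 1.87
position: [0.4987, -0.1638, 0.0476]
ee_rot: [0.903, 0.43, -0.001, -0.0]
force: [-0.6, -1.2, -0.1]
finger_gap: 0.0856
```

Emit:
jog_arm:
  rows:
    - [0,0,0,0.004,0,0,1]
    - [0,0,0,0.01,0,0,1]
    - [0,0,0,0.015,0,0,1]
    - [0,0,0,0.018,0,0,1]
    - [0,0,0,0.02,0,0,1]

```text
time: 2.28
position: [0.5139, -0.1467, 0.0509]
ee_rot: [0.902, 0.432, 0.001, 0.001]
force: [-0.1, 0.0, -0.2]
finger_gap: 0.0854
```

Emit:
jog_arm:
  rows:
    - [0,0,0,0.002,0,0,1]
    - [0,0,0,0.004,0,0,1]
    - [0,0,0,0.006,0,0,1]
    - [0,0,0,0.008,0,0,1]
    - [0,0,0,0.01,0,0,1]

```text
time: 2.7
position: [0.5164, -0.1421, 0.0495]
ee_rot: [0.902, 0.431, -0.002, 0.001]
force: [-7.8, -9.2, 8.8]
finger_gap: 0.0853
```

```bash
python3 - <<'E'
from h import *
s=bot.observe();print(s['time'],s['position'],s['ee_rot'],s['force'],s['torque'])
p=camera_params('wrist');im=get_image('wrist');cv2.imwrite('pics/w2.png',im[:,:,::-1])
t=get_image('top');cv2.imwrite('pics/top2.png',t[:,:,::-1])
t1=cv2.imread('pics/top1.png')[:,:,::-1]
for x in(t1,t):
  try: print(quadfit('top',x,np.array([.5495,-.0999,.8957])))
  except Exception as e: print(e)
cv2.imwrite('pics/cmp2.png',np.vstack([im[:,:,::-1],cv2.resize(t[110:235,260:460],(640,400),interpolation=cv2.INTER_CUBIC)[:,:,::-1]])[::1][:800])
a=cv2.resize(cv2.imread('pics/cmp2.png'),(480,600),interpolation=cv2.INTER_AREA);cv2.imwrite('pics/cmp2.png',a)
E
```

```text
2.7 [ 0.5164 -0.1421  0.0495] [ 0.9023  0.4311 -0.0025  0.0005] [-7.7913 -9.1967  8.8397] [-1.4648  1.6113  0.0857]
(array([ 0.5494, -0.0998,  0.8957]), np.float64(0.19809697421305847), array([[331.215, 187.505],
       [354.015, 157.105],
       [376.495, 173.965],
       [353.695, 204.365]], dtype=float32), np.float64(1018.0625))
(array([ 0.5521, -0.0964,  0.8958]), np.float64(0.52044916848047), array([[330.915, 187.155],
       [353.565, 156.955],
       [374.605, 172.735],
       [351.955, 202.935]], dtype=float32), np.float64(689.5625))
```

View pics/cmp2.png

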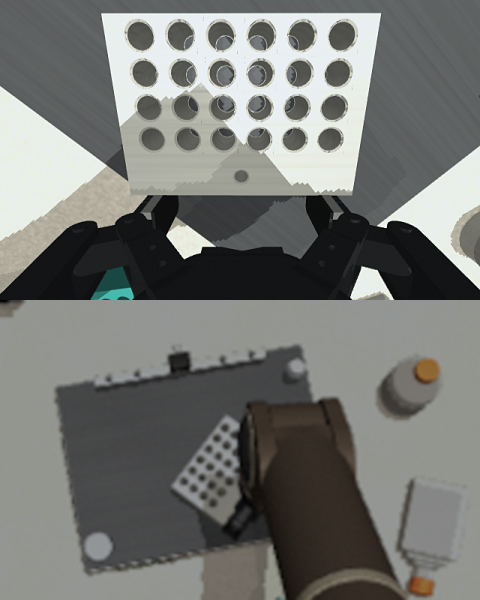

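The wrist view shows the fingers at the block's front face, wide apart. The top view shows the hand behind the block with its pose readable. I'll keep pushing gently.

Emit:
jog_arm:
  rows:
    - [0,0,0,0.002,0,0,1]
    - [0,0,0,0.004,0,0,1]
    - [0,0,0,0.006,0,0,1]
    - [0,0,0,0.008,0,0,1]
    - [0,0,0,0.01,0,0,1]

```text
time: 3.22
position: [0.523, -0.1345, 0.0494]
ee_rot: [0.902, 0.431, -0.002, 0.001]
force: [-5.9, -7.8, 7.0]
finger_gap: 0.0854
```

```bash
cat >>h.py <<'E'
def wfit(img,p,q0):
    """block pose from the wrist view: register the predicted top-face outline to image edges (subpixel line search)"""
    g=cv2.GaussianBlur(cv2.cvtColor(img,cv2.COLOR_RGB2GRAY),(0,0),1).astype(np.float32)
    def samp(c): return cv2.remap(g,c[...,0].astype(np.float32),c[...,1].astype(np.float32),cv2.INTER_LINEAR,borderValue=-1)
    q=np.array(q0,float); off=np.arange(-24,24.1,.5)
    for it in range(4):
        L=[];T=[];N=[]
        for e,(a,c) in enumerate([(0,1),(1,2),(3,0)]):
            w=np.linspace(.08,.92,30)[:,None]; l=np.array(B[a])*(1-w)+np.array(B[c])*w
            uv=proj('wrist',place(q,l),p); d=uv[-1]-uv[0]; n=np.array([d[1],-d[0]])/np.linalg.norm(d)
            v=samp(uv[:,None]+n*off[None,:,None]); o=off if it==0 else off/4
            v=samp(uv[:,None]+n*o[None,:,None]); gr=np.abs(v[:,4:]-v[:,:-4]) ; ok=(v.min(1)>=0)
            step=np.abs(v[:,4:]-v[:,:-4]); k=step.argmax(1)
            for i in range(30):
                if ok[i] and step[i,k[i]]>25: L.append(l[i]);T.append(uv[i]+n*o[k[i]+2]);N.append(n)
        if len(L)<12: return q,9.,len(L)
        L=np.array(L);T=np.array(T);N=np.array(N)
        r=least_squares(lambda x:((proj('wrist',place(x,L),p)-T)*N).sum(1),q,loss='soft_l1'); q=r.x
    return q,np.median(np.abs(r.fun)),len(L)
PL=np.array([.5759,-.0607,.146])
def inpl(w): c,s=np.cos(PL[2]),np.sin(PL[2]); return np.array([[c,s],[-s,c]])@(np.array(w[:2])-PL[:2])
def look(q0):
    s=bot.observe(); p=camera_params('wrist'); im=get_image('wrist'); n=int(s['time']*100); cv2.imwrite(f'pics/w{n}.png',im[:,:,::-1])
    t=get_image('top'); cv2.imwrite(f'pics/t{n}.png',t[:,:,::-1])
    q,e,k=wfit(im,p,q0); x=np.array(s['position']); R=np.array([[1,0,0]]) 
    a,b=s['ee_rot'][:2]; yaw=2*np.arctan2(b,a); d=q[:2]-x[:2]
    print('t',s['time'],'tcp',x,'yaw',np.degrees(yaw),'F',s['force'])
    print('wrist fit',q,'res',e,k,'| plate frame',inpl(q),'askew deg',np.degrees(q[2]-PL[2]))
    print('block rel tool x,y',d@[np.cos(yaw),np.sin(yaw)],d@[np.sin(yaw),-np.cos(yaw)],'dyaw',np.degrees(q[2]-yaw), 'file',n)
    return s,p,im,t,q
E
python3 - <<'E'
from h import *
s,p,im,t,q=look([.5521,-.0964,.8957])
try: print(quadfit('top',t,q)[:2])
except Exception as e: print(e)
E
```

```text
t 3.2167 tcp [ 0.523  -0.1345  0.0494] yaw 51.03494521837476 F [-5.851  -7.8246  6.9641]
wrist fit [ 0.6298 -0.0029  0.8905] res 9.0 0 | plate frame [0.0617 0.0493] askew deg 42.65793492945363
block rel tool x,y 0.16944909723745205 0.00034106896711544045 dyaw -0.011826480011105889 file 321
(array([ 0.3863, -0.3497,  1.4751]), np.float64(13.078240316076519))
```

```bash
python3 - <<'E'
from h import *
im=cv2.imread('pics/w321.png')[:,:,::-1].copy();p=camera_params('wrist')
q0=np.array([.5582,-.091,.8957])
print(proj('wrist',place(q0,B),p))
r=wfit(im,p,q0);print(r,inpl(r[0]));print(proj('wrist',place(r[0],B),p))
d=r[0][:2]-[.523,-.1345];print('rel',d@[.6288,.7776],d@[.7776,-.6288])
E
```

```text
[[135.6007  22.4076]
 [506.7192  20.2028]
 [469.5265 261.6715]
 [175.4317 262.9008]]
(array([0.7326, 0.1269, 0.8939]), 9.0, 0) [0.1823 0.1628]
[[ -691.1898 -4971.0948]
 [ 1285.4557 -5034.0562]
 [  725.213  -1404.6904]
 [ -100.115  -1394.939 ]]
rel 0.3350798860419583 -0.001412398603964801
```

Emit:
jog_arm:
  rows:
    - [0,0,0,0.003,0,0,1]
    - [0,0,0,0.006,0,0,1]
    - [0,0,0,0.009,0,0,1]
    - [0,0,0,0.012,0,0,1]
    - [0,0,0,0.015,0,0,1]

```text
time: 3.73
position: [0.5324, -0.1228, 0.0494]
ee_rot: [0.902, 0.431, -0.002, 0.001]
force: [-6.0, -8.1, 7.4]
finger_gap: 0.0855
```

Emit:
jog_arm:
  rows:
    - [0,0,0,0.004,0,0,1]
    - [0,0,0,0.008,0,0,1]
    - [0,0,0,0.012,0,0,1]
    - [0,0,0,0.015,0,0,1]
    - [0,0,0,0.018,0,0,1]

```text
time: 4.15
position: [0.5438, -0.1088, 0.0494]
ee_rot: [0.902, 0.431, -0.002, 0.001]
force: [-6.3, -8.7, 7.2]
finger_gap: 0.0852
```

Emit:
jog_arm:
  rows:
    - [0,0,0,-0.004,0,0,1]
    - [0,0,0,-0.014,0,0,1]
    - [0,0,0,-0.03,0,-0.01,1]
    - [0,0,0,-0.045,0,-0.04,1]
    - [0,0,0,-0.055,0,-0.07,1]

```text
time: 4.57
position: [0.5085, -0.1499, 0.1186]
ee_rot: [0.902, 0.432, -0.002, -0.001]
force: [0.6, 0.4, -0.3]
finger_gap: 0.0854
```

Emit:
jog_arm:
  rows:
    - [0,0,0,-0.02,0,-0.02,1]
    - [0,0,0,-0.03,0,-0.03,1]
    - [0,0,0,-0.03,0,-0.03,-1]
    - [0,0,0,-0.03,0,-0.03,-1]
    - [0,0,0,-0.03,0,-0.03,-1]

```text
time: 4.98
position: [0.492, -0.1712, 0.148]
ee_rot: [0.902, 0.432, -0.0, -0.001]
force: [0.6, 1.0, 0.3]
finger_gap: 0.0515
```

```bash
python3 - <<'E'
from h import *
s=bot.observe();print(s['time'],s['position'],s['ee_rot'],s['finger_gap'],s['force'])
p=camera_params('wrist');im=get_image('wrist');cv2.imwrite('pics/w3.png',im[:,:,::-1])
t=get_image('top');cv2.imwrite('pics/t3.png',t[:,:,::-1])
q=np.array([.580,-.064,.8957]);r=quadfit('top',t,q);print(r,inpl(r[0]))
g=cv2.cvtColor(im,cv2.COLOR_RGB2GRAY);print(proj('wrist',place(q,B),p),proj('wrist',place(r[0],B),p))
E
```

```text
4.9833 [ 0.492  -0.1712  0.148 ] [ 0.9017  0.4323 -0.0004 -0.0007] 0.05154100802000756 [0.606  1.0294 0.3309]
(array([ 0.5778, -0.0654,  0.8904]), np.float64(0.21753111687022975), array([[320.3732, 179.1117],
       [343.3976, 148.8922],
       [365.5425, 165.7645],
       [342.5181, 195.9841]], dtype=float32), np.float64(1032.0625)) [ 0.0012 -0.005 ]
[[218.1837 -88.9457]
 [430.9493 -89.8242]
 [417.2288  76.3424]
 [231.9559  76.8367]] [[217.5508 -84.3115]
 [429.4282 -83.7907]
 [415.2463  80.918 ]
 [230.6489  80.3522]]
```

View pics/w3.png

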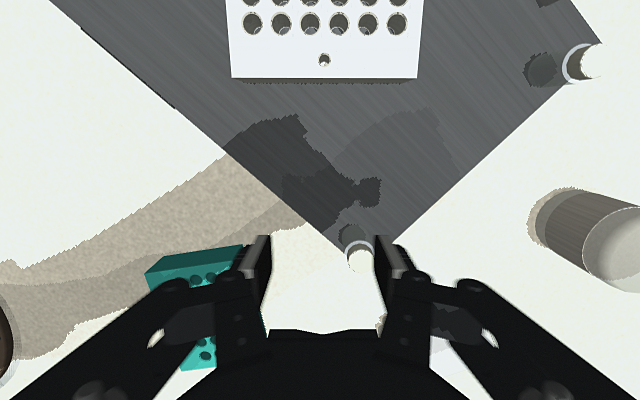

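The block's front edge is at row 77, columns 232–418, and the fit puts it at about (0.002, -0.005) in the plate frame, 42.7° askew. The fingers are still closing. Next I'll turn the block by pushing the left end of its front face with shut fingers.

Emit:
jog_arm:
  rows:
    - [0,0,0,0.02,-0.02,0.0,-1]
    - [0,0,0,0.035,-0.035,0.01,-1]
    - [0,0,0,0.052,-0.044,0.03,-1]
    - [0,0,0,0.052,-0.044,0.055,-1]
    - [0,0,0,0.052,-0.044,0.07,-1]

```text
time: 5.5
position: [0.4898, -0.1012, 0.0766]
ee_rot: [0.901, 0.434, -0.001, -0.001]
force: [-0.7, -1.3, 0.0]
finger_gap: -0.0002
```

Emit:
jog_arm:
  rows:
    - [0,0,0,0,0,0.012,-1]
    - [0,0,0,0,0,0.019,-1]
    - [0,0,0,0.01,0,0.019,-1]
    - [0,0,0,0.018,0,0.019,-1]
    - [0,0,0,0.023,0,0.019,-1]

```text
time: 5.92
position: [0.5067, -0.0843, 0.0608]
ee_rot: [0.902, 0.433, 0.001, 0.0]
force: [-0.4, 0.9, 0.1]
finger_gap: -0.0002
```

```bash
python3 - <<'E'
from h import *
s=bot.observe();print(s['time'],s['position'],s['ee_rot'],s['finger_gap'],s['force'])
yaw=2*np.arctan2(s['ee_rot'][1],s['ee_rot'][0]);d=np.array([.579,-.065])-s['position'][:2]
print('tcp in body',-(d@[np.cos(.892),np.sin(.892)]),-(d@[-np.sin(.892),np.cos(.892)]),np.degrees(yaw))
im=get_image('wrist');cv2.imwrite('pics/w4.png',im[:,:,::-1])
E
```

```text
5.9167 [ 0.5067 -0.0843  0.0608] [0.9015 0.4327 0.0009 0.    ] -0.00015339235447934095 [-0.4316  0.937   0.0556]
tcp in body -0.06041787120790876 0.044194208293231 51.27723479554371
```

View pics/w4.png

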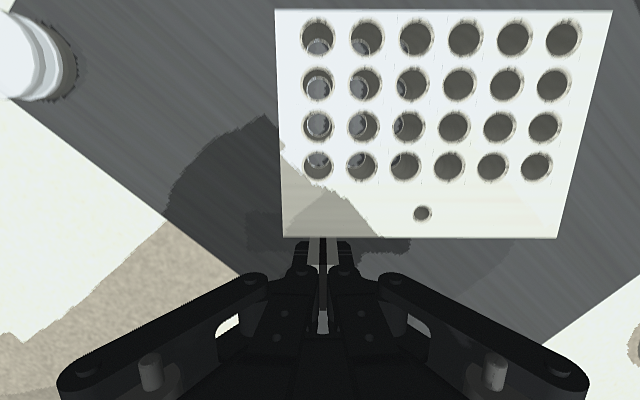

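The fingers (columns 295–352) stand just behind the left end of the front face (row 238, block columns 283–557), as planned. Now I'll swing.

Emit:
jog_arm:
  rows:
    - [0,0,0,0.003,0,0,-1]
    - [0,0,2.84,0.0058,-0.0028,0,-1]
    - [0,0,5.68,0.0087,-0.0054,0,-1]
    - [0,0,8.52,0.0118,-0.0078,0,-1]
    - [0,0,11.36,0.015,-0.0102,0,-1]

```text
time: 6.38
position: [0.5063, -0.0686, 0.0609]
ee_rot: [0.941, 0.339, -0.0, 0.0]
force: [-1.3, -2.0, 2.2]
finger_gap: 0.0004
```

Emit:
jog_arm:
  rows:
    - [0,0,2.84,0.0028,-0.0028,0,-1]
    - [0,0,5.68,0.0057,-0.0054,0,-1]
    - [0,0,8.52,0.0088,-0.0078,0,-1]
    - [0,0,11.36,0.012,-0.0102,0,-1]
    - [0,0,14.2,0.0152,-0.0123,0,-1]

```text
time: 6.8
position: [0.5095, -0.0492, 0.0608]
ee_rot: [0.975, 0.22, -0.001, 0.0]
force: [-3.7, -1.4, 3.0]
finger_gap: 0.0002
```

```bash
python3 - <<'E'
from h import *
s=bot.observe();print(s['time'],s['position'],s['ee_rot'],s['force'])
yaw=2*np.arctan2(s['ee_rot'][1],s['ee_rot'][0])
b=np.array([.5868,-.0713])+np.array([[np.cos(yaw),-np.sin(yaw)],[np.sin(yaw),np.cos(yaw)]])@[0,.01]
q=np.array([*b,yaw]);print('pred',q,inpl(q),np.degrees(yaw-PL[2]))
p=camera_params('wrist');im=get_image('wrist').copy();t=get_image('top')
cv2.imwrite('pics/t5.png',t[:,:,::-1]);cv2.imwrite('pics/w5raw.png',im[:,:,::-1])
cv2.polylines(im,[proj('wrist',place(q,B),p).astype(np.int32)],True,(255,0,0));cv2.imwrite('pics/w5.png',im[:,:,::-1])
try:r=quadfit('top',t,q);print(r,inpl(r[0]))
except Exception as e:print(e)
E
```

```text
6.8 [ 0.5095 -0.0492  0.0608] [ 0.9754  0.2204 -0.0006  0.0003] [-3.732  -1.3598  3.036 ]
pred [ 0.5825 -0.0623  0.4444] [ 0.0063 -0.0025] 17.095296399372575
(array([ 0.2802, -0.3073,  0.052 ]), np.float64(11.756112241617444), array([[419.0421, 251.1937],
       [425.429 , 250.7882],
       [426.9728, 275.1029],
       [420.5858, 275.5084]], dtype=float32), np.float64(80133.375)) [-0.3285 -0.201 ]
```

View pics/w5.png

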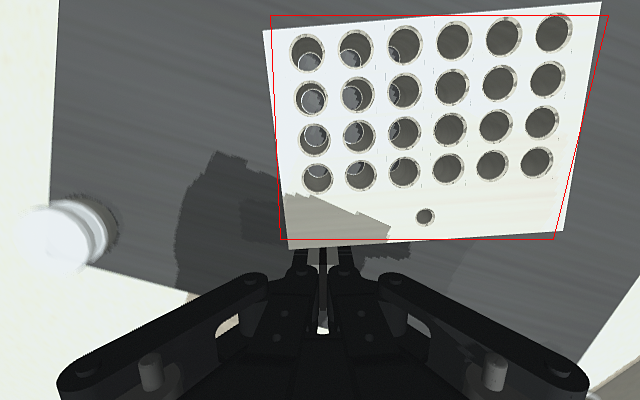

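```bash
python3 - <<'E'
from h import *
p=camera_params('wrist');q,e=fit('wrist',B,np.array([[263,32],[602,2],[565,230],[289,249]]),[.5825,-.0623,.4444],p)
print(q,e,inpl(q),np.degrees(q[2]-PL[2]))
E
```

```text
[ 0.5828 -0.0616  0.5252] 0.6486582036120294 [ 0.0067 -0.0019] 21.724788731477393
```

Emit:
jog_arm:
  rows:
    - [0,0,2.84,0.0028,-0.0026,0,-1]
    - [0,0,5.68,0.0057,-0.005,0,-1]
    - [0,0,8.52,0.0088,-0.0072,0,-1]
    - [0,0,11.36,0.012,-0.0094,0,-1]
    - [0,0,13,0.0137,-0.0104,0,-1]

```text
time: 7.32
position: [0.5174, -0.0333, 0.0605]
ee_rot: [0.994, 0.11, -0.001, -0.0]
force: [-4.2, 0.3, 2.9]
finger_gap: -0.0
```

```bash
python3 - <<'E'
from h import *
s=bot.observe();print(s['time'],s['position'],s['ee_rot'],s['force'])
yaw=2*np.arctan2(s['ee_rot'][1],s['ee_rot'][0])
q=np.array([.585,-.0614,yaw+.09]);print('pred',q,inpl(q),np.degrees(yaw-PL[2]))
p=camera_params('wrist');im=get_image('wrist').copy();t=get_image('top')
cv2.imwrite('pics/t6.png',t[:,:,::-1]);cv2.imwrite('pics/w6raw.png',im[:,:,::-1])
cv2.polylines(im,[proj('wrist',place(q,B),p).astype(np.int32)],True,(255,0,0));cv2.imwrite('pics/w6.png',im[:,:,::-1])
E
```

```text
7.3167 [ 0.5174 -0.0333  0.0605] [ 0.994   0.1097 -0.0007 -0.    ] [-4.2405  0.2628  2.9069]
pred [ 0.585  -0.0614  0.3099] [ 0.0089 -0.002 ] 4.233730638688181
```

View pics/w6.png

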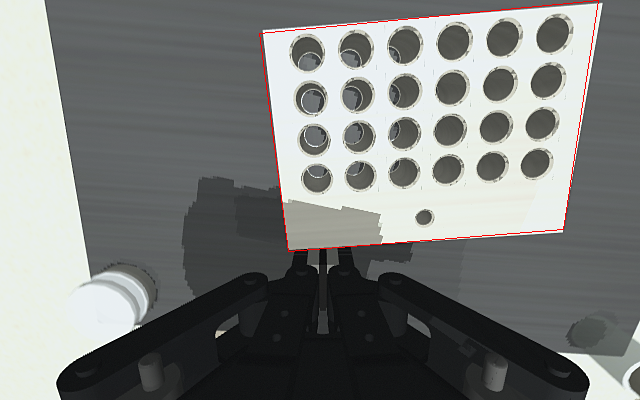

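The red predicted outline matches the block: about 9.4° askew, with its centre at (0.009, -0.002) in the plate frame. I'll back off, rise, open the hand and look at the block and fence together.

Emit:
jog_arm:
  rows:
    - [0,0,0,-0.006,0,0,-1]
    - [0,0,0,-0.02,0,-0.01,-1]
    - [0,0,0,-0.025,0.0,-0.045,-1]
    - [0,0,2,-0.02,0.015,-0.08,1]
    - [0,0,4.2,-0.01,0.03,-0.11,1]

```text
time: 7.83
position: [0.5139, -0.0654, 0.1724]
ee_rot: [0.997, 0.074, 0.0, 0.0]
force: [1.4, 0.2, -0.1]
finger_gap: 0.0234
```

Emit:
jog_arm:
  rows:
    - [0,0,0,0.02,0.01,-0.02,1]
    - [0,0,0,0.04,0.01,-0.035,1]
    - [0,0,0,0.04,0.01,-0.035,1]
    - [0,0,0,0.04,0.01,-0.035,1]
    - [0,0,0,0.04,0.01,-0.035,1]

```text
time: 8.25
position: [0.5548, -0.0692, 0.2044]
ee_rot: [0.997, 0.074, -0.001, 0.0]
force: [-0.4, 0.3, -0.1]
finger_gap: 0.0831
```

```bash
python3 - <<'E'
from h import *
s=bot.observe();print(s['time'],s['position'],s['ee_rot'],s['finger_gap'],s['force'])
p=camera_params('wrist');im=get_image('wrist').copy();np.savez('w7.npz',**p)
cv2.imwrite('pics/w7raw.png',im[:,:,::-1])
q=np.array([.585,-.0614,.31])
print(proj('wrist',place(q,B),p)); print(proj('wrist',place(PL,[[.118,.12,.071],[.118,-.12,.071],[.118,.12,.045],[.118,-.12,.045]]),p))
E
```

```text
8.25 [ 0.5548 -0.0692  0.2044] [ 0.9973  0.0739 -0.0007  0.    ] 0.08308321206654694 [-0.3601  0.3127 -0.0697]
[[241.5881 118.372 ]
 [381.3209  94.3473]
 [391.3408 193.2337]
 [263.7682 213.1147]]
[[175.8327  27.0505]
 [457.6978  27.425 ]
 [189.3699  34.8114]
 [445.2633  35.155 ]]
```

View pics/w7raw.png

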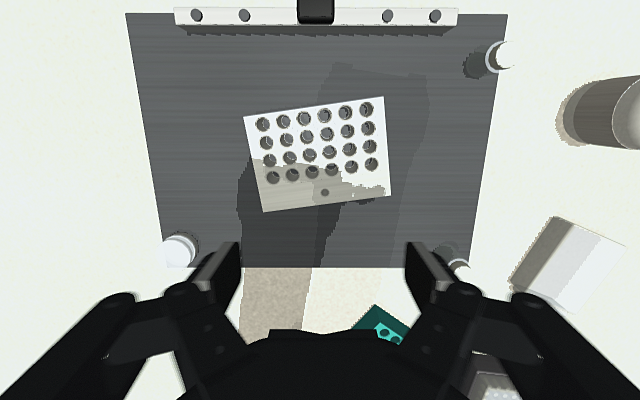

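The fence's front top edge runs from (175,26) to (457,26), level with the image, and the head is at column 315. The block corners are (244,118), (384,97), (391,196) and (263,212). I'll compute both.

```bash
python3 - <<'E'
from h import *
p=dict(np.load('w7.npz'))
q,e=fit('wrist',B,np.array([[244,117.5],[384,96.5],[391.5,196],[263.5,212.5]]),[.585,-.0614,.31],p)
f,e2=fit('wrist',[[0,.12,.071],[0,-.12,.071]],np.array([[175,26],[457.5,26]]),[.69,-.04,.146],p)
print(q,e,f,e2,np.degrees(f[2]))
c,s=np.cos(f[2]),np.sin(f[2]);d=q[:2]-f[:2];print('block in fence_middle',c*d[0]+s*d[1],-s*d[0]+c*d[1],np.degrees(q[2]-f[2]))
s0=bot.observe()['position'];d=s0[:2]-f[:2];print('tcp in fence_middle',c*d[0]+s*d[1],-s*d[0]+c*d[1])
E
```

```text
[ 0.5844 -0.0627  0.2859] 0.2078430583830687 [ 0.6935 -0.0429  0.1472] 0.11824888829211207 8.43250063960585
block in fence_middle -0.11081518191570756 -0.003526411816358887 7.946331163026692
tcp in fence_middle -0.14138482533526525 -0.005507754236219162
```

Emit:
jog_arm:
  rows:
    - [0,0,0,-0.035,-0.002,0,1]
    - [0,0,0,-0.055,-0.002,0.02,1]
    - [0,0,0,-0.056,-0.002,0.06,1]
    - [0,0,0,-0.056,-0.002,0.1,1]
    - [0,0,0,-0.056,-0.002,0.13,1]

```text
time: 8.72
position: [0.4976, -0.0753, 0.0727]
ee_rot: [0.997, 0.074, -0.001, -0.0]
force: [0.5, -0.5, 0.3]
finger_gap: 0.0852
```

Emit:
jog_arm:
  rows:
    - [0,0,0,0,0,0.015,1]
    - [0,0,0,0.002,0,0.025,1]
    - [0,0,0,0.006,0,0.025,1]
    - [0,0,0,0.01,0,0.025,1]
    - [0,0,0,0.014,0,0.025,1]

```text
time: 9.13
position: [0.5153, -0.0731, 0.0513]
ee_rot: [0.997, 0.074, 0.001, 0.0]
force: [0.1, 0.7, -0.9]
finger_gap: 0.086
```

Emit:
jog_arm:
  rows:
    - [0,0,0,0.003,0,0,1]
    - [0,0,0,0.006,0,0,1]
    - [0,0,0,0.009,0,0,1]
    - [0,0,0,0.012,0,0,1]
    - [0,0,0,0.015,0,0,1]

```text
time: 9.55
position: [0.5276, -0.0704, 0.0502]
ee_rot: [0.997, 0.074, -0.001, -0.0]
force: [-6.1, 2.6, 2.0]
finger_gap: 0.0854
```

Emit:
jog_arm:
  rows:
    - [0,0,0,0.003,0,0,1]
    - [0,0,0,0.006,0,0,1]
    - [0,0,0,0.009,0,0,1]
    - [0,0,0,0.012,0,0,1]
    - [0,0,0,0.015,0,0,1]

```text
time: 9.97
position: [0.5407, -0.069, 0.05]
ee_rot: [0.997, 0.073, -0.003, -0.0]
force: [-9.6, -0.3, 6.4]
finger_gap: 0.0852
```

```bash
cat >>h.py <<'E'
FM=np.array([.6935,-.0429,.1472])
def infm(w): c,s=np.cos(FM[2]),np.sin(FM[2]); return np.array([[c,s],[-s,c]])@(np.array(w[:2])-FM[:2])
E
python3 - <<'E'
from h import *
s=bot.observe();x=s['position'];print(s['time'],x,np.degrees(2*np.arctan2(s['ee_rot'][1],s['ee_rot'][0])),s['force'],s['torque'],infm(x))
t=get_image('top');im=get_image('wrist');cv2.imwrite('pics/t8.png',t[:,:,::-1]);cv2.imwrite('pics/w8.png',im[:,:,::-1])
p=camera_params('wrist');q=np.array([*(x[:2]+.057*np.array([.9892,.1467])),.1472]);print(proj('wrist',place(q,B),p))
g=cv2.cvtColor(im,cv2.COLOR_RGB2GRAY)
# left/right/back edges of the white top face by column/row transitions
for r in (60,120,160,200,225):
    e=np.diff(cv2.GaussianBlur(g,(0,0),1)[r].astype(int)); print(r,'L',e[60:230].argmax()+60,'R',e[400:].argmin()+400)
for c in (200,250,300,350,400,440):
    e=np.diff(cv2.GaussianBlur(g,(0,0),1)[:,c].astype(int)); print(c,'back',e[:60].argmax(),e[:60].max(),'front',e[200:300].argmin()+200)
E
```

```text
9.9667 [ 0.5407 -0.069   0.05  ] 8.416421993147774 [-9.6044 -0.2719  6.3821] [-0.1041  1.8035 -0.0266] [-0.155  -0.0034]
[[137.4807  20.4693]
 [507.2041  19.9988]
 [469.0281 260.5906]
 [176.0151 260.6341]]
60 L 150 R 508
120 L 159 R 498
160 L 165 R 491
200 L 172 R 485
225 L 175 R 480
200 back 17 55 front 259
250 back 17 55 front 259
300 back 17 54 front 259
350 back 17 54 front 259
400 back 17 54 front 259
440 back 17 55 front 259
```

The block is square with the hand: the back edge is at row 17 in every column sampled, and y is about -6 mm. I'll push on towards the fence.

Emit:
jog_arm:
  rows:
    - [0,0,0,0.003,0,0,1]
    - [0,0,0,0.006,0,0,1]
    - [0,0,0,0.009,0,0,1]
    - [0,0,0,0.012,0,0,1]
    - [0,0,0,0.015,0,0,1]

```text
time: 10.48
position: [0.556, -0.0672, 0.05]
ee_rot: [0.997, 0.073, -0.003, 0.0]
force: [-7.6, -0.8, 6.0]
finger_gap: 0.0854
```

Emit:
jog_arm:
  rows:
    - [0,0,0,0.003,0,0,1]
    - [0,0,0,0.006,0,0,1]
    - [0,0,0,0.009,0,0,1]
    - [0,0,0,0.012,0,0,1]
    - [0,0,0,0.015,0,0,1]

```text
time: 10.9
position: [0.571, -0.065, 0.05]
ee_rot: [0.997, 0.073, -0.003, 0.0]
force: [-8.7, -1.1, 4.7]
finger_gap: 0.0855
```

Emit:
jog_arm:
  rows:
    - [0,0,0,0.003,0,0,1]
    - [0,0,0,0.006,0,0,1]
    - [0,0,0,0.009,0,0,1]
    - [0,0,0,0.012,0,0,1]
    - [0,0,0,0.014,0,0,1]

```text
time: 11.32
position: [0.5851, -0.0629, 0.05]
ee_rot: [0.997, 0.073, -0.002, 0.0]
force: [-8.6, -0.8, 5.9]
finger_gap: 0.0851
```

```bash
python3 - <<'E'
from h import *
s=bot.observe();x=s['position'];print(s['time'],x,np.degrees(2*np.arctan2(s['ee_rot'][1],s['ee_rot'][0])),s['force'],s['torque'],infm(x))
E
```

```text
11.3167 [ 0.5851 -0.0629  0.05  ] 8.397108752946245 [-8.6454 -0.7857  5.9032] [-0.2585  1.6898  0.0204] [-0.1102 -0.0039]
```

Emit:
jog_arm:
  rows:
    - [0,0,0,0.0012,0,0,1]
    - [0,0,0,0.0024,0,0,1]
    - [0,0,0,0.0036,0,0,1]
    - [0,0,0,0.0048,0,0,1]
    - [0,0,0,0.006,0,0,1]

```text
time: 11.73
position: [0.5906, -0.0621, 0.05]
ee_rot: [0.997, 0.073, -0.003, 0.0]
force: [-8.5, -2.0, 5.8]
finger_gap: 0.0853
```

Emit:
jog_arm:
  rows:
    - [0,0,0,0.0008,0,0,1]
    - [0,0,0,0.0016,0,0,1]
    - [0,0,0,0.0024,0,0,1]
    - [0,0,0,0.0032,0,0,1]
    - [0,0,0,0.004,0,0,1]

```text
time: 12.15
position: [0.5944, -0.0616, 0.05]
ee_rot: [0.997, 0.073, -0.003, 0.0]
force: [-13.5, -0.8, 8.3]
finger_gap: 0.0855
```

Emit:
jog_arm:
  rows:
    - [0,0,0,0.0005,0,0,1]
    - [0,0,0,0.001,0,0,1]
    - [0,0,0,0.0015,0,0,1]
    - [0,0,0,0.002,0,0,1]
    - [0,0,0,0.002,0,0,1]

```text
time: 12.57
position: [0.5944, -0.0616, 0.05]
ee_rot: [0.997, 0.073, -0.005, 0.0]
force: [-16.5, -1.2, 12.7]
finger_gap: 0.0853
```

```bash
python3 - <<'E'
from h import *
s=bot.observe();x=s['position'];print(s['time'],x,np.degrees(2*np.arctan2(s['ee_rot'][1],s['ee_rot'][0])),s['force'],s['torque'],infm(x))
E
```

```text
12.5667 [ 0.5944 -0.0616  0.05  ] 8.379092011149623 [-16.5142  -1.1744  12.7025] [-0.3099  3.0937  0.0364] [-0.1008 -0.0039]
```

The hand has stalled and the force is rising, so the block is seated. I'll give one last light press, then retreat.

Emit:
jog_arm:
  rows:
    - [0,0,0,0.0007,0,0,1]
    - [0,0,0,0.0014,0,0,1]
    - [0,0,0,0.002,0,0,1]
    - [0,0,0,0.002,0,0,1]
    - [0,0,0,0.002,0,0,1]

```text
time: 12.98
position: [0.5943, -0.0616, 0.0499]
ee_rot: [0.997, 0.073, -0.007, 0.0]
force: [-23.3, -1.4, 18.5]
finger_gap: 0.0854
```

Emit:
jog_arm:
  rows:
    - [0,0,0,-0.003,0,0,1]
    - [0,0,0,-0.007,0,0,1]
    - [0,0,0,-0.015,0,0,1]
    - [0,0,0,-0.028,0,0,1]
    - [0,0,0,-0.04,0,-0.005,1]

```text
time: 13.4
position: [0.5608, -0.0659, 0.0547]
ee_rot: [0.997, 0.074, -0.0, -0.0]
force: [0.4, 0.0, 0.5]
finger_gap: 0.0856
```

Emit:
jog_arm:
  rows:
    - [0,0,0,-0.01,0,-0.03,1]
    - [0,0,0,-0.01,0,-0.065,1]
    - [0,0,0,-0.01,0,-0.1,1]
    - [0,0,0,-0.005,0,-0.13,1]
    - [0,0,0,-0.005,0,-0.15,1]

```text
time: 13.82
position: [0.5584, -0.0667, 0.2092]
ee_rot: [0.997, 0.074, 0.003, 0.0]
force: [1.3, 0.6, -0.7]
finger_gap: 0.0851
```

```bash
python3 - <<'E'
from h import *
s=bot.observe();print(s['time'],s['position'],s['force'])
p=camera_params('wrist');im=get_image('wrist');np.savez('w9.npz',**p);cv2.imwrite('pics/w9.png',im[:,:,::-1])
t=get_image('top');cv2.imwrite('pics/t9.png',t[:,:,::-1])
c,s_=np.cos(FM[2]),np.sin(FM[2]);q=np.array([FM[0]-.045*c+.006*s_,FM[1]-.045*s_-.006*c,FM[2]])
print(proj('wrist',place(q,B),p)); print(proj('wrist',place(FM,[[0,.12,.071],[0,-.12,.071]]),p))
cv2.imwrite('pics/w9c.png',cv2.resize(im[:230,120:520],(800,460),interpolation=cv2.INTER_CUBIC)[:,:,::-1])
E
```

```text
13.8167 [ 0.5584 -0.0667  0.2092] [ 1.3457  0.5649 -0.7051]
[[250.9133  30.3239]
 [399.5845  30.2635]
 [392.4972 139.7417]
 [257.5695 139.7975]]
[[180.9588  34.1545]
 [455.5523  34.0428]]
```

View pics/w9c.png

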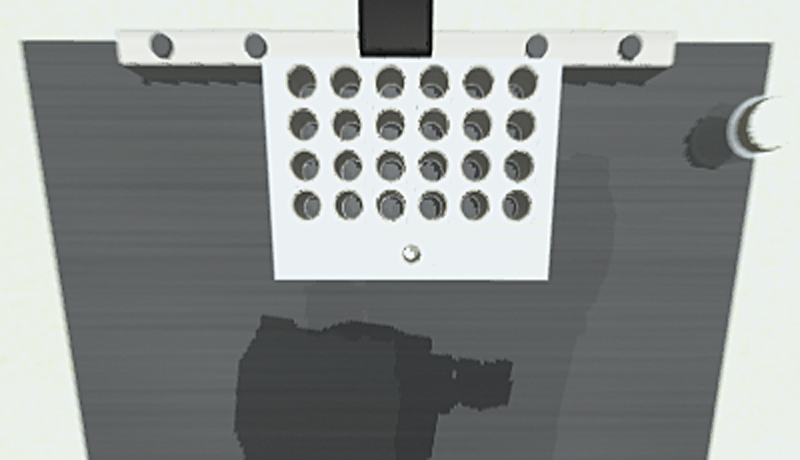

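The block's front edge is level (row 140, columns 257–394), its back edge is against the fence at both ends, and vial_back is in place. I'll do a numeric check of the block and compare the bystanders with the start image, then hand in.

```bash
python3 - <<'E'
from h import *
from bench import order
p=dict(np.load('w9.npz'))
q,e=fit('wrist',B,np.array([[251,28.7],[401.3,28.7],[394,139.7],[257,139.7]]),[.65,-.055,.147],p)
f,_=fit('wrist',[[0,.12,.071],[0,-.12,.071]],np.array([[179.5,33],[457.5,33]]),FM,p)
d=infm(q);ang=q[2]-f[2];print('block in fm',d,'using refit fence',f,'askew',np.degrees(ang),'res',e)
c,s=np.cos(f[2]),np.sin(f[2]);w=q[:2]-f[:2];print(c*w[0]+s*w[1],-s*w[0]+c*w[1])
a=cv2.imread('pics/top0.png',0);b=cv2.imread('pics/t9.png',0)
for n,(u,v) in dict(flaskL=(209,230),flaskR=(439,205),bottle=(432,146),tipbox=(440,263),vb=(383,138),vf=(393,199),dish=(301,212),rack=(208,150)).items():
    T=a[v-11:v+12,u-11:u+12];R=b[v-17:v+18,u-17:u+18];m=cv2.matchTemplate(R,T,cv2.TM_CCOEFF_NORMED);_,sc,_,l=cv2.minMaxLoc(m);print(n,'shift px',l[0]-6,l[1]-6,round(sc,2))
if abs(d[0]+.045)<.004 and abs(d[1])<.012 and abs(ang)<.02: print(order.sign_off())
E
```

```text
block in fm [-0.0442 -0.0066] using refit fence [ 0.6945 -0.043   0.1468] askew -0.054134669257533234 res 0.7890961537182372
-0.045223236848732584 -0.006397433006691996
flaskL shift px 0 0 0.99
flaskR shift px 0 0 1.0
bottle shift px 0 0 1.0
tipbox shift px 0 0 0.96
vb shift px 0 0 0.73
vf shift px 0 0 0.86
dish shift px 0 0 1.0
rack shift px 0 0 1.0
the job is handed in; nothing more can be done
None
```

The block is seated flush along the fence and the job is handed in; no verdict was reported.

1. **Positioning:** I pushed the block along its own x with the open fingers until it was in line with the sensor head.
2. **Turning:** I turned it from about 43° to 8–9° askew with shut fingers at the left end of its front face.
3. **Seating:** I squared it with both open fingers and slid it home. It met the fence about square. The hand then stalled and the force rose to about 30 N in total (23 N of it along the push), against the 70 N limit. I then backed off and raised the hand clear.

**Last checks:**
- **Distance from the fence:** the block's origin is 45.2 mm in front of the fence face, measured against the fence as refitted in the last image. The target is 45 mm. The earlier fence fit gave 44.2 mm, so the two disagree by about 1 mm.
- **Squareness:** the block is about 0.05° askew.
- **Centring:** it is 6.5 mm right of the middle of the fence; the limit is 15 mm.
- **Bystanders:** none shifted by a whole pixel (about 3 mm) in the top view between start and finish. The matches for the two vials were weaker (0.73 and 0.86).
- **Failed measurement:** my automatic wrist-camera edge fit never worked, so the wrist-camera poses come from corners I read off the pictures by eye.

I viewed 11 pictures, one over the budget of 10.

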